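Reset the sample carousel with a stylus

TASK

Swing the analyser's sloping cover all the way back to its stop, then hold the orange stylus and push the green recessed button fully in with its tip for about half a second, leaving the grey button alone and keeping the fingers off the green one. Then lower the stylus (do not drop it) back into the steel tray so that it lies flat inside the rim, and let go; leave the cover fully open. Do not shift any of the bottles, pots, rack or boxes standing around.

Things in the scene. Friction and masses are not known exactly. Their poses are not given: they have to be found in the camera images.
- unit: Cream analyser, fixed, left or right; front faces its -x. Base 220 x 240 mm: x -100 to +120, y -120 to +120. Open chamber x -100 to +50: front wall 65 mm high, side walls rising from 65 (front) to 125 mm (back), inside a low carousel, top 48 mm. Rear housing 125 mm high; its upright face at x +50 has two recessed buttons 95 mm up; a green and a grey stripe on the housing's top, 18 mm wide, mark their y. Origin: centre of underside; z up.
- lid (a joint): Angle (rad) of the cream sloping cover, 240 mm wide, 162 mm long, 8 mm thick, hinged on top of the rear housing: 0 closed, sloping down to the front wall; grows as its front edge swings up and back; 2.0 at its stop, about upright. Starts between 0 and 0.5. Stiff friction hinge: stays where it is left, takes 2 to 4 N at the bar.
- lid_hinge (a point): Point on the cover's hinge axis, mid-width, at x +50, y 0, z +132 mm of the unit. The axis is the unit's y; the angle opens about +y.
- lid_bar (a point): Middle of the cover's dark round handle bar, 12 mm thick, along the unit's y, 94 mm free between end posts; 39 mm clear of the front wall, so a finger fits on either side from above. At joint 0 it lies 195 mm in front (-x) of the hinge and 45 mm below it; it circles the hinge at radius 200 mm. It can turn between the pads: the gripper may stay upright throughout.
- green_button (a joint): Green button, travel in m: 0 out, 0.006 fully in (pressed along the unit's +x). Spring: 1.5 N to start, 4.5 N fully in; returns when let go.
- green_button_face (a point): Centre of the green button's round face, 15.6 mm across, 10 mm inside a square recess 18 x 18 mm at the unit's y +35, z 95 mm (moves with the button). Its x axis is the pressing direction: level, the unit's +x, into the housing.
- grey_button (a joint): Travel in m of the grey button, same make and height, in its own recess at the unit's y -35 mm; not to be pressed.
- stylus: Orange stylus 160 mm long, about 60 g, lying flat in the tray: square grip 18 x 18 mm from x -70 to +30, black collar 15 mm thick to +38, steel rod 9 mm thick to the tip at x +90. Origin on the underside of the grip, 90 mm behind the tip; x points to the tip, z up; its axis is 9 mm above the underside. Balances near x = -4 mm.
- stylus_tip (a point): Centre of the stylus's flat tip, on its axis.
- stylus_tail (a point): Centre of the stylus's rear end, on its axis, 160 mm from the tip.
- tray: Fixed shallow steel tray, 240 (x) x 260 (y) mm outside, rim 14 mm high, walls and floor 4 mm thick; on the other side of the bench from the unit. It holds the stylus and two pots. Origin at the centre of its underside; z up.
- pot_white: Small white pot, 40 mm diameter, 45 mm high, standing in the tray; bystander; origin at the centre of its underside; z up
- pot_blue: Small clear pot with blue cap, 40 mm diameter, 45 mm high, standing in the tray; bystander; origin at the centre of its underside; z up
- bottle_tall: White bottle with blue cap, 64 mm diameter, 170 mm high, standing between unit and tray; bystander; origin at the centre of its underside; z up
- bottle_amber: Amber bottle with black cap, 60 mm diameter, 130 mm high, standing between unit and tray; bystander; origin at the centre of its underside; z up
- jar_reagent: Clear jar with red cap, 66 mm diameter, 100 mm high, standing between unit and tray; bystander; origin at the centre of its underside; z up
- tube_rack: Blue rack of capped tubes, 60 (x) x 160 (y) mm, 87 mm high, at the back; bystander; origin at the centre of its underside; z up
- tip_box: Yellow box with clear cover, 85 (x) x 120 (y) mm, 77 mm high, at the back; bystander; origin at the centre of its underside; z up
Mind the look-alikes: they are no part of the job. Of the things like the stylus, leave any that is yellow; of the rest the smaller one is meant.

How it is judged (in metres and radians):
On the way, in this order (a step that is already met when the one before it is completed fails the run):
1. the cover is swung back to its stop (value of joint lid above 1.9 rad), for 0.2 s.
2. the green button is pushed fully in by the stylus, cover open (value of joint green_button above 0.0045 m and contact force between stylus and green_button above 1 N and value of joint lid above 1.8 rad), for 0.2 s.
3. the stylus, still held, is lowered into the tray (x of stylus_tip in the frame of tray between -0.122 and 0.122 m and y of stylus_tip in the frame of tray between -0.132 and 0.132 m and x of stylus_tail in the frame of tray between -0.122 and 0.122 m and y of stylus_tail in the frame of tray between -0.132 and 0.132 m and z of stylus in the frame of tray below 0.02 m and contact force between the fingers and stylus above 0.5 N), for 0.04 s.
At the end, for the whole second after the job is handed in: The stylus lies flat and still inside the tray's rim, both ends within it (axis less than 25 mm above the tray's underside), the cover stands open at 1.85 rad or more, the green button is out again (under 2 mm) (x of stylus_tip in the frame of tray between -0.122 and 0.122 m and y of stylus_tip in the frame of tray between -0.132 and 0.132 m and x of stylus_tail in the frame of tray between -0.122 and 0.122 m and y of stylus_tail in the frame of tray between -0.132 and 0.132 m and z of each of stylus_tip, stylus_tail in the frame of tray below 0.025 m and linear speed of stylus below 0.02 m/s and value of joint lid above 1.85 rad and value of joint green_button below 0.002 m); the robot touches nothing.
It fails at once if the grey button was pressed (value of joint grey_button above 0.002 m).
It fails at once if the fingers touched the green button (contact force between the fingers and green_button above 0.5 N).
It fails at once if a bystander (pot white, pot blue) was shifted over 25 mm or tipped (distance of any of pot_white, pot_blue from where it was at the start of the episode above 0.025 m or angle between any of pot_white, pot_blue's own z axis and vertical above 0.35 rad).
It fails at once if a bystander (bottle tall, bottle amber, jar reagent) was shifted over 25 mm or tipped (distance of any of bottle_tall, bottle_amber, jar_reagent from where it was at the start of the episode above 0.025 m or angle between any of bottle_tall, bottle_amber, jar_reagent's own z axis and vertical above 0.35 rad).
It fails at once if a bystander (tube rack, tip box) was shifted over 25 mm or tipped (distance of any of tube_rack, tip_box from where it was at the start of the episode above 0.025 m or angle between any of tube_rack, tip_box's own z axis and vertical above 0.35 rad).
It also fails if it takes over 72 s, if anything falls off the work surface, if the arm or the gripper's body presses on something with over 40 N, if the wrist force passes 120 N, or if a joint passes its speed limit or range.

ROBOT

A 6-joint arm with a two-finger parallel gripper is mounted at the origin on the work surface. World frame = base frame: x ahead of the robot, y to its left, z up, the work surface at z = 0. Lengths are in m, angles in degrees, forces in N, time in s.
With the tool pointing down it reaches from about 0.3 to 0.75 m from the base axis. Payload 8.5 kg.
Tool frame: the origin (TCP) lies at the very end of the fingers, on their centre line; the grasp point (between the pads) lies 19 mm behind it (hold_point_z is the distance from the TCP to the grasp point, in m); z points along the fingers, y is the direction in which the jaws open and shut (so a half turn about z gives the same grasp; the last joint's range is limited). The gripper opens to 85 mm and grips with 20 to 120 N. Pads are 22 mm wide; open, the fingers measure 114 mm over their backs; the gripper's body (76 mm by 85 mm) begins 54 mm behind the grasp point. The pads swing forward as they close: fully open they stand 13 mm farther back than shut.
Start: joints at [-86.878, 21.807, 74.336, -0, 83.858, -12.336], TCP at [0.147, -0.53, 0.231] pointing down, gripper open.
Joint ranges: [-178.18, 178.18], [-50.72, 133.34], [12.68, 142.11], [-81.47, 261.47], [9.98, 163.14], [-165.26, 165.26]. Speed limits (degrees/s): [136.94, 136.94, 180, 180, 180, 180].

INTERFACE

Orientations are given as a 3x3 rotation matrix whose columns are the frame's x, y, z axes.
In Python, from rig import observe, get_image, close_job, hold_point_z gives the robot as it stands. The module is installed in compiled form; this text tells all that it offers.
- The arm moves only by the tool jog_arm, never from a script. Its arguments are lists of equal length, an entry for each row: "travel": the shift along the world's x, y, z in m, a list of three; "dr": the turn, a rotation vector about the world's x, y, z in rad, a list of three. In form: {"travel": [[x, y, z], ...], "dr": [[rx, ry, rz], ...]}. A call has 1 to 20 rows; each row shifts and turns the commanded pose from where the row before left it; what a row does not reach is not made up. A row lasts 1/12 s, in which the tool goes at most 41.7 mm and 7.16 degrees, less where a joint would pass 70% of its speed; a pose out of reach is approached as far as the arm can. A call with a gripper value outside its range is refused whole. "jaw" is the finger opening in m, from 0 to 0.0854, set as the call begins (left out, the last holds). The fingers move at their own pace and stop on an object; "newtons" is the grip in N (left out, the last holds). Time passes only in rows, so rows that do not move let the fingers close. It gives the time, the measured TCP pose, the force and the opening at its end, in the units of the state.
- observe(): the state, without advancing time (a new reading comes with each control period).
- get_image(name): name is "scene" or "side" or "wrist"; returns a dict with "color" (400x640x3 uint8, red, green, blue), "fovy" (degrees; the focal length in pixels is half the picture's height over the tangent of half this angle, whatever the lens; pixels are square), "cx", "cy" (the principal point, pixels), "R" (3x3) and "t" (3): a world point X has camera coordinates R X + t. Camera axes: x right, y down, z forward; pixel columns grow to the right and rows downward; lengths in m; the calibration is good to about 2 mm. The wrist camera is an equidistant fisheye: a pixel r from the principal point sees the ray r / f radians off the axis. A picture is of the moment at which its call begins. There is no depth.
- close_job(): hands the job in, once; it reports no verdict.
The state is a dict: "time_s": time; "q": joint angles; "qvel": joint speeds; "joint_efforts": joint torques, N m; "position": TCP position; "tool_rot": TCP orientation; "ft_force": force on the tool from outside, world axes, zero at the start; "wrist_torque": the same for the moment, N m; "grip_width": finger opening in m.
Only numpy, scipy, OpenCV 4.12 (cv2) and the standard library are available. Lean on these libraries where they do the work, as an engineer would, in place of code of your own. Each camera call takes 0.05 s, during which the arm holds its last target.

## Working session

There is one attempt and no reset: what is moved stays moved. The work goes in short steps, Python scripts to look and compute and a tool call to move; the robot and the scene stay as the last step left them, time stands still between calls to the robot, and variables do not carry over. Pictures are saved under pics/ and viewed, and the job is handed in when it is done.

Besides the shell and the picture viewer there is one more tool, called as name(argument=value, ...) on one line, values as JSON. jog_arm: Moves the arm, as the interface text tells. Its arguments: {"type":"object","properties":{"travel":{"type":"array"},"dr":{"type":"array"},"jaw":{"type":"number"},"newtons":{"type":"number"}},"required":["travel","dr"]}

```bash
mkdir -p pics; cat > h.py <<'E'
import numpy as np, cv2
from rig import *
def snap(n,f):
    g=get_image(n); cv2.imwrite('pics/'+f+'.png',g['color'][:,:,::-1]); 
    d={k:np.array(g[k]) for k in('fovy','cx','cy','R','t')}; np.savez('pics/'+f+'.npz',**d,color=g['color']); return g
def load(f): return np.load('pics/'+f+'.npz')
def ray(g,u,v,wrist=False):
    F=200/np.tan(np.radians(float(g['fovy']))/2)
    x,y=(u-float(g['cx'])),(v-float(g['cy']))
    if wrist:
        r=np.hypot(x,y); th=r/F; d=np.array([x/r*np.sin(th),y/r*np.sin(th),np.cos(th)]) if r>0 else np.array([0,0,1.])
    else: d=np.array([x/F,y/F,1.])
    R=np.array(g['R']);t=np.array(g['t'])
    return -R.T@t, R.T@d
def atz(g,u,v,z,wrist=False):
    o,d=ray(g,u,v,wrist); return o+d*(z-o[2])/d[2]
def proj(g,X,wrist=False):
    F=200/np.tan(np.radians(float(g['fovy']))/2)
    c=np.array(g['R'])@np.array(X)+np.array(g['t'])
    if wrist:
        r=np.hypot(c[0],c[1]);th=np.arctan2(r,c[2]);return float(g['cx'])+F*th*c[0]/r,float(g['cy'])+F*th*c[1]/r
    return float(g['cx'])+F*c[0]/c[2],float(g['cy'])+F*c[1]/c[2]
E
python3 - <<'E'
from h import *
for n in('scene','side','wrist'):
    g=snap(n,n+'0'); print(n,g['fovy'],g['cx'],g['cy'],(-np.array(g['R']).T@g['t']).round(3),np.array(g['R'])[2].round(3))
print(observe(),hold_point_z)
E
```

```text
scene 43.01628849740257 323.82616351883655 196.47806530009925 [ 1.73  -0.111  0.91 ] [-0.83   0.085 -0.551]
side 43.02158469647087 320.74351878486516 199.13145021237298 [0.234 1.06  0.857] [ 0.211 -0.791 -0.574]
wrist 65.70646984690485 318.64789550944244 205.8298235505619 [ 0.22  -0.509  0.373] [-0.291 -0.079 -0.953]
{'time_s': 0.15, 'q': array([-8.68767072e+01,  2.18342879e+01,  7.43707772e+01, -5.07136118e-04,
        8.38558751e+01, -1.23375610e+01]), 'qvel': array([-0.03538576, -0.02578071, -0.20783476,  0.00984539, -0.01027831,
       -0.08201171]), 'joint_efforts': array([ 1.24265229e-03, -4.48624241e+01, -2.31346285e+01, -2.08018332e-04,
        3.77622724e-03, -2.83506189e-06]), 'position': array([ 0.14658685, -0.52989837,  0.23085686]), 'tool_rot': array([[ 9.63812567e-01,  2.66580816e-01, -6.67376261e-05],
       [ 2.66580735e-01, -9.63812007e-01,  1.06154735e-03],
       [ 2.18665633e-04, -1.04092364e-03, -9.99999434e-01]]), 'ft_force': array([-0.63076349,  0.49753958, -0.19950065]), 'wrist_torque': array([-0.02620817,  0.03870651,  0.01624978]), 'grip_width': 0.0853857987280056} 0.0187
```

View pics/scene0.png

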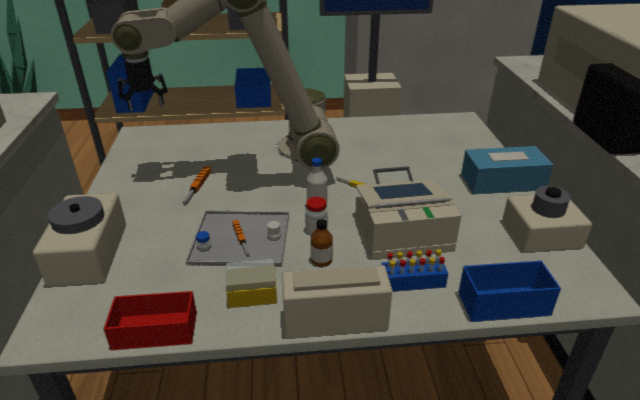

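View pics/side0.png

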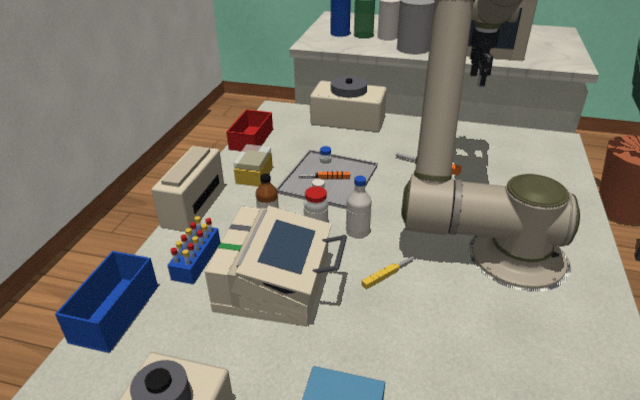

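View pics/wrist0.png

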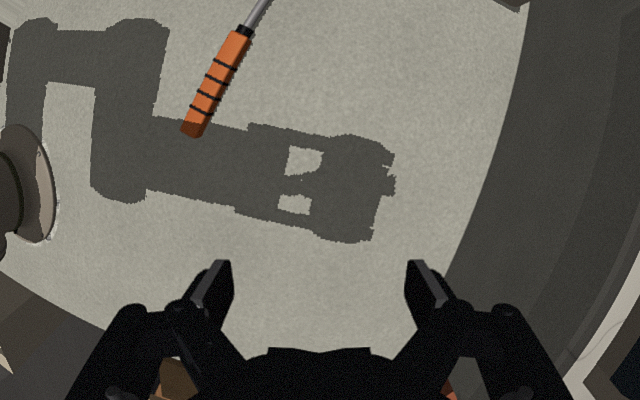

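The pictures show three stylus-like things:
- a larger orange one on the bench, at scene (200,182)
- a yellow one, at scene (351,182)
- a small orange one in the tray, at scene (240,236) and side (333,175)

I choose the small orange one in the tray. The unit is on the left (+y), with its cover partly open.

```bash
python3 - <<'E'
from h import *
def crop(f,x0,y0,x1,y1,s,o):
    c=load(f)['color'][y0:y1,x0:x1,::-1]; cv2.imwrite('pics/'+o+'.png',cv2.resize(c,None,fx=s,fy=s,interpolation=cv2.INTER_CUBIC))
crop('scene0',180,200,300,275,6,'c_tray_s')
crop('side0',270,140,390,215,6,'c_tray_d')
crop('scene0',340,155,470,255,6,'c_unit_s')
crop('side0',200,195,350,325,5,'c_unit_d')
E
```

```text
(no output)
```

View pics/c_tray_s.png

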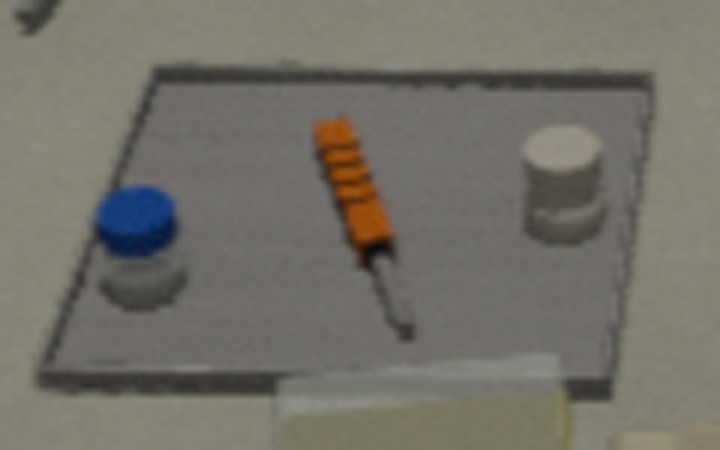

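View pics/c_tray_d.png

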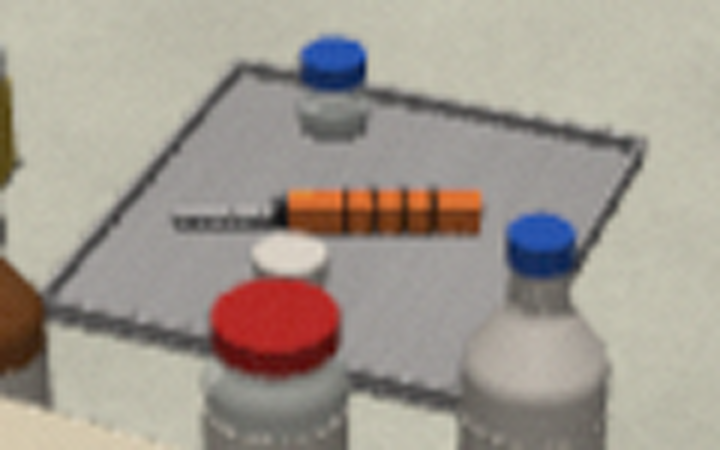

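View pics/c_unit_s.png

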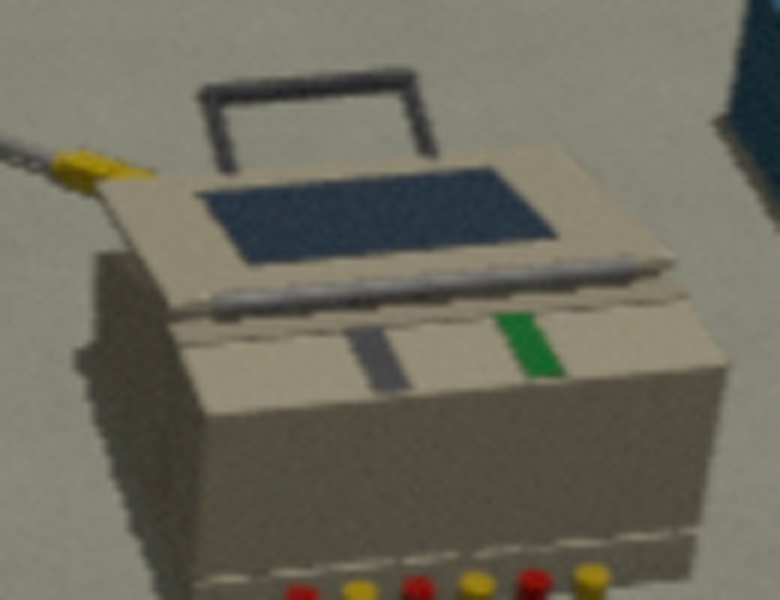

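View pics/c_unit_d.png

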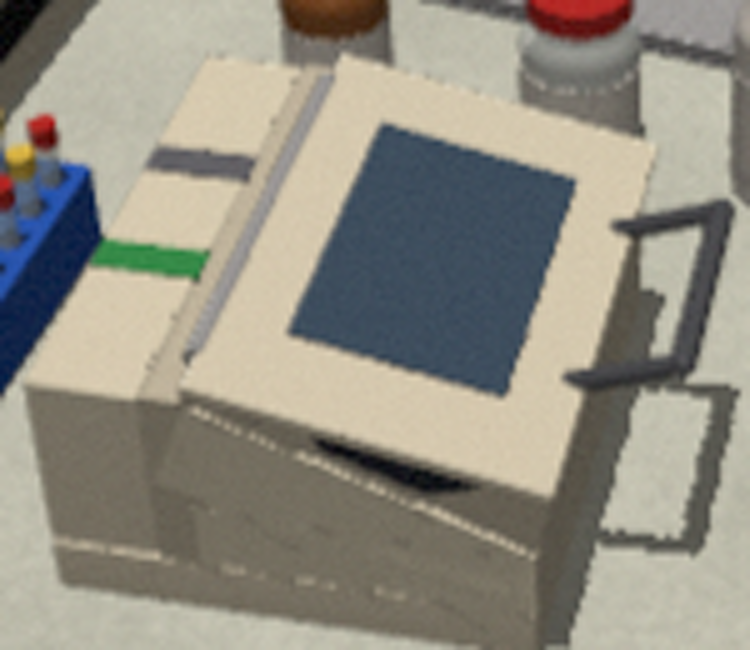

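```bash
cat > fit.py <<'E'
from h import *
from scipy.optimize import least_squares
S=load('scene0');D=load('side0')
def un(p,off,s): return ((p[0]+.5)/s-.5+off[0],(p[1]+.5)/s-.5+off[1])
def T(p,L):
    c,s=np.cos(p[2]),np.sin(p[2]); return np.array([p[0]+c*L[0]-s*L[1],p[1]+s*L[0]+c*L[1],L[2]])
def fit(obs,p0,f=T):
    r=lambda p:np.concatenate([np.array(proj(g,f(p,L)))-px for g,px,L in obs])
    s=least_squares(r,p0); return s.x,s.fun.reshape(-1,2).round(1)
us=lambda *p:un(p,(340,155),6); ud=lambda *p:un(p,(200,195),5)
def bar(p,L):
    if isinstance(L,str):
        y=float(L);ph=p[3]-np.arctan2(45,195);return T(p,(.05-.2*np.cos(ph),y,.132+.2*np.sin(ph)))
    return T(p,L)
o=[(S,us(727,366),(.12,.12,.125)),(S,us(207,415),(.12,-.12,.125)),(S,us(547,376),(.12,.035,.125)),(S,us(392,390),(.12,-.035,.125)),(S,us(306,85),'0'),
(D,ud(28,385),(.12,.12,.125)),(D,ud(208,57),(.12,-.12,.125)),(D,ud(97,253),(.12,.035,.125)),(D,ud(535,553),(-.1,.12,.065)),(D,ud(707,288),'0')]
x,r=fit(o,[.5,.3,0,.2],bar);print('unit',x.round(4));print(r.tolist())
for L in ('0',(.05,0,.132),(.04,.035,.095)):print(bar(x,L).round(4))
ts=lambda *p:un(p,(180,200),6); td=lambda *p:un(p,(270,140),6)
o=[(S,ts(155,68),(-.12,-.13,.014)),(S,ts(652,73),(-.12,.13,.014)),(S,ts(612,378),(.12,.13,.014)),(S,ts(40,373),(.12,-.13,.014)),
(D,td(645,142),(-.12,-.13,.014)),(D,td(242,65),(.12,-.13,.014)),(D,td(45,305),(.12,.13,.014))]
t,r=fit(o,[.5,-.3,0]);print('tray',t.round(4));print(r.tolist())
o=[(S,ts(332,121),(-.07,0,.022)),(S,ts(405,333),(.09,0,.013)),(D,td(174,223),(.09,0,.013)),(D,td(481,213),(-.07,0,.013)),(S,ts(376,240),(.03,0,.022))]
s,r=fit(o,[.5,-.3,0]);print('sty',s.round(4));print(r.tolist())
for n,u,v,z in(('tall',317,161,.17),('amber',321.5,223,.13),('jar',316.5,203,.1)):print(n,'S',atz(S,u,v,z).round(3))
for n,u,v,z in(('tall',360,180,.17),('jar',316,193,.1),('amber',265,178,.13)):print(n,'D',atz(D,u,v,z).round(3))
for n,p in(('blue',(137,205)),('white',(563,148))):print(n,atz(S,*ts(*p),.049).round(3))
for n,p in(('blue',(334,48)),('white',(290,248))):print(n,atz(D,*td(*p),.049).round(3))
E
python3 fit.py
```

```text
unit [0.5591 0.238  0.0585 0.1732]
[[0.6, -0.6], [-0.6, -0.2], [-0.1, 0.7], [0.2, 0.9], [-0.1, 0.5], [-0.7, -0.4], [0.3, -0.5], [0.0, 0.2], [1.0, 1.1], [0.0, -0.4]]
[0.4096 0.2292 0.1213]
[0.609  0.2409 0.132 ]
[0.597  0.2752 0.095 ]
tray [ 0.5513 -0.2314 -0.1172]
[[-0.7, -0.9], [0.7, -0.9], [0.8, -0.3], [-0.5, -0.5], [0.9, -0.6], [-0.8, -0.9], [-1.4, -0.6]]
sty [ 0.5568 -0.233   0.2564]
[[-0.2, 0.1], [0.4, -0.3], [-0.3, -1.2], [0.1, 0.3], [0.0, -0.2]]
tall S [0.422 0.002 0.17 ]
amber S [ 0.677 -0.01   0.13 ]
jar S [ 0.539 -0.011  0.1  ]
tall D [0.413 0.008 0.17 ]
jar D [ 0.531 -0.009  0.1  ]
amber D [ 0.669 -0.001  0.13 ]
blue [ 0.584 -0.333  0.049]
white [ 0.56  -0.136  0.049]
blue [ 0.591 -0.34   0.049]
white [ 0.562 -0.142  0.049]
```

Fits agree to about 1 px, which is 1–2 mm. The lid is at 0.17 rad and the bar is at (0.410, 0.229, 0.121). I'm moving above the bar with the jaws along the unit's x.

jog_arm(travel=[[0.021,0.0235,0.006],[0.021,0.0235,0.006],[0.021,0.0235,0.006],[0.021,0.0235,0.006],[0.021,0.0235,0.006],[0.021,0.0235,0.006],[0.021,0.0235,0.006],[0.021,0.0235,0.006],[0.021,0.0235,0.006],[0.021,0.0235,0.006],[0.021,0.0235,0.006],[0.021,0.0235,0.006]], dr=[[0,0,0.05],[0,0,0.05],[0,0,0.05],[0,0,0.05],[0,0,0.05],[0,0,0.05],[0,0,0.05],[0,0,0.05],[0,0,0.05],[0,0,0.05],[0,0,0.05],[0,0,0.05]], jaw=0.036, newtons=30)

```text
time_s: 1.15
position: [0.3993, -0.2467, 0.3035]
tool_rot: [[0.643, 0.766, -0.0], [0.766, -0.643, 0.0], [0.0, -0.0, -1.0]]
ft_force: [0.4, -0.4, 0.2]
grip_width: 0.036
```

jog_arm(travel=[[0.001,0.034,-0.007],[0.001,0.034,-0.007],[0.001,0.034,-0.007],[0.001,0.034,-0.007],[0.001,0.034,-0.007],[0.001,0.034,-0.007],[0.001,0.034,-0.007],[0.001,0.034,-0.007],[0.001,0.034,-0.007],[0.001,0.034,-0.007],[0,0.034,-0.007],[0,0.034,-0.007],[0,0.034,-0.007],[0,0.034,-0.007],[0,0,0],[0,0,0]], dr=[[0,0,0.054],[0,0,0.054],[0,0,0.054],[0,0,0.054],[0,0,0.054],[0,0,0.054],[0,0,0.054],[0,0,0.054],[0,0,0.054],[0,0,0.054],[0,0,0.054],[0,0,0.054],[0,0,0.054],[0,0,0.054],[0,0,0],[0,0,0]])

```text
time_s: 2.48
position: [0.408, 0.229, 0.2047]
tool_rot: [[-0.058, 0.998, -0.001], [0.998, 0.058, -0.001], [-0.0, -0.001, -1.0]]
ft_force: [-0.1, -0.5, 1.3]
grip_width: 0.0359
```

```bash
python3 - <<'E'
from h import *
o=observe();print(o['time_s'],o['position'].round(4),o['tool_rot'].round(4).tolist(),o['q'].round(1),o['grip_width'])
g=snap('wrist','w1');snap('scene','s1')
from fit import *
for y in('-.047','0','.047'):print(proj(g,bar(x,y),True))
E
```

```text
2.4833 [0.408  0.229  0.2047] [[-0.0579, 0.9983, -0.0014], [0.9983, 0.0579, -0.0005], [-0.0004, -0.0014, -1.0]] [14.8 15.  89.4 -0.  75.7 11.4] 0.035859902435158235
unit [0.5591 0.238  0.0585 0.1732]
[[0.6, -0.6], [-0.6, -0.2], [-0.1, 0.7], [0.2, 0.9], [-0.1, 0.5], [-0.7, -0.4], [0.3, -0.5], [0.0, 0.2], [1.0, 1.1], [0.0, -0.4]]
[0.4096 0.2292 0.1213]
[0.609  0.2409 0.132 ]
[0.597  0.2752 0.095 ]
tray [ 0.5513 -0.2314 -0.1172]
[[-0.7, -0.9], [0.7, -0.9], [0.8, -0.3], [-0.5, -0.5], [0.9, -0.6], [-0.8, -0.9], [-1.4, -0.6]]
sty [ 0.5568 -0.233   0.2564]
[[-0.2, 0.1], [0.4, -0.3], [-0.3, -1.2], [0.1, 0.3], [0.0, -0.2]]
tall S [0.422 0.002 0.17 ]
amber S [ 0.677 -0.01   0.13 ]
jar S [ 0.539 -0.011  0.1  ]
tall D [0.413 0.008 0.17 ]
jar D [ 0.531 -0.009  0.1  ]
amber D [ 0.669 -0.001  0.13 ]
blue [ 0.584 -0.333  0.049]
white [ 0.56  -0.136  0.049]
blue [ 0.591 -0.34   0.049]
white [ 0.562 -0.142  0.049]
(np.float64(321.66751458407094), np.float64(267.35886756105793))
(np.float64(321.8654017086003), np.float64(213.6196030097015))
(np.float64(322.01089851787634), np.float64(152.6853165324654))
```

View pics/w1.png

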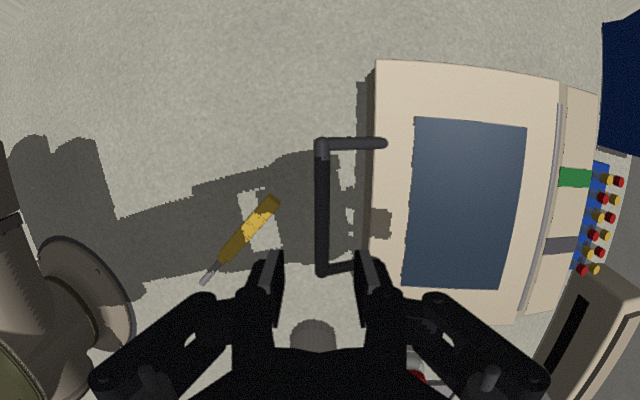

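The bar sits at u≈322, v 147–269, as predicted (322, 214 mid). I'm descending and gripping.

jog_arm(travel=[[0.0015,0,-0.017],[0,0,-0.017],[0,0,-0.017],[0,0,-0.017],[0,0,-0.017],[0,0,-0.0165],[0,0,0],[0,0,0]], dr=[[0,0,0],[0,0,0],[0,0,0],[0,0,0],[0,0,0],[0,0,0],[0,0,0],[0,0,0]])

```text
time_s: 3.25
position: [0.4103, 0.2269, 0.104]
tool_rot: [[-0.053, 0.999, -0.001], [0.999, 0.053, -0.0], [-0.0, -0.001, -1.0]]
ft_force: [-0.9, -0.4, 0.8]
grip_width: 0.0361
```

jog_arm(travel=[[0,0,0],[0,0,0],[0,0,0],[0,0,0],[0,0,0],[0,0,0]], dr=[[0,0,0],[0,0,0],[0,0,0],[0,0,0],[0,0,0],[0,0,0]], jaw=0, newtons=30)

```text
time_s: 3.75
position: [0.4103, 0.2277, 0.1041]
tool_rot: [[-0.055, 0.998, 0.001], [0.998, 0.055, -0.0], [-0.0, 0.001, -1.0]]
ft_force: [-1.1, -4.2, 1.2]
grip_width: 0.0109
```

```bash
python3 - <<'E'
from h import *
o=observe();print(o['time_s'],o['position'].round(4),o['ft_force'].round(1),o['grip_width'])
snap('side','d2')
from fit import *
g=load('w1')
phi0=x[3]-np.arctan2(45,195)
P0=bar(x,'0');th=np.linspace(x[3],2.03,28);prev=P0
for i,t_ in enumerate(th[1:]):
    y=x.copy();y[3]=t_;P=bar(y,'0');print(round(t_,2),(P-prev).round(4).tolist());prev=P
E
```

```text
3.75 [0.4103 0.2277 0.1041] [-1.1 -4.2  1.2] 0.010912369266154003
unit [0.5591 0.238  0.0585 0.1732]
[[0.6, -0.6], [-0.6, -0.2], [-0.1, 0.7], [0.2, 0.9], [-0.1, 0.5], [-0.7, -0.4], [0.3, -0.5], [0.0, 0.2], [1.0, 1.1], [0.0, -0.4]]
[0.4096 0.2292 0.1213]
[0.609  0.2409 0.132 ]
[0.597  0.2752 0.095 ]
tray [ 0.5513 -0.2314 -0.1172]
[[-0.7, -0.9], [0.7, -0.9], [0.8, -0.3], [-0.5, -0.5], [0.9, -0.6], [-0.8, -0.9], [-1.4, -0.6]]
sty [ 0.5568 -0.233   0.2564]
[[-0.2, 0.1], [0.4, -0.3], [-0.3, -1.2], [0.1, 0.3], [0.0, -0.2]]
tall S [0.422 0.002 0.17 ]
amber S [ 0.677 -0.01   0.13 ]
jar S [ 0.539 -0.011  0.1  ]
tall D [0.413 0.008 0.17 ]
jar D [ 0.531 -0.009  0.1  ]
amber D [ 0.669 -0.001  0.13 ]
blue [ 0.584 -0.333  0.049]
white [ 0.56  -0.136  0.049]
blue [ 0.591 -0.34   0.049]
white [ 0.562 -0.142  0.049]
0.24 [-0.0003, -0.0, 0.0137]
0.31 [0.0007, 0.0, 0.0137]
0.38 [0.0016, 0.0001, 0.0137]
0.45 [0.0026, 0.0001, 0.0135]
0.52 [0.0035, 0.0002, 0.0133]
0.59 [0.0044, 0.0003, 0.013]
0.65 [0.0053, 0.0003, 0.0127]
0.72 [0.0061, 0.0004, 0.0123]
0.79 [0.007, 0.0004, 0.0119]
0.86 [0.0077, 0.0005, 0.0114]
0.93 [0.0085, 0.0005, 0.0108]
1.0 [0.0092, 0.0005, 0.0102]
1.07 [0.0099, 0.0006, 0.0095]
1.14 [0.0105, 0.0006, 0.0088]
1.2 [0.0111, 0.0007, 0.0081]
1.27 [0.0116, 0.0007, 0.0073]
1.34 [0.0121, 0.0007, 0.0065]
1.41 [0.0125, 0.0007, 0.0056]
1.48 [0.0129, 0.0008, 0.0047]
1.55 [0.0132, 0.0008, 0.0038]
1.62 [0.0134, 0.0008, 0.0029]
1.69 [0.0136, 0.0008, 0.002]
1.75 [0.0137, 0.0008, 0.0011]
1.82 [0.0137, 0.0008, 0.0001]
1.89 [0.0137, 0.0008, -0.0008]
1.96 [0.0136, 0.0008, -0.0018]
2.03 [0.0135, 0.0008, -0.0027]
```

View pics/d2.png

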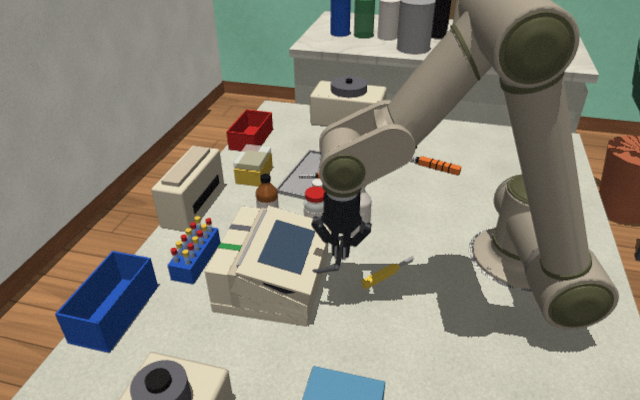

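The bar is gripped (opening 10.9 mm). I'm swinging it along the arc.

jog_arm(travel=[[0,0,0.0137],[0.0007,0,0.0137],[0.0016,0,0.0137],[0.0026,0,0.0135],[0.0035,0,0.0133],[0.0044,0,0.013],[0.0053,0,0.0127],[0.0061,0,0.0123],[0.007,0,0.0119],[0.0077,0.0005,0.0114],[0.0085,0.0005,0.0108],[0.0092,0.0005,0.0102],[0.0099,0.0006,0.0095],[0.0105,0.0006,0.0088]], dr=[[0,0,0],[0,0,0],[0,0,0],[0,0,0],[0,0,0],[0,0,0],[0,0,0],[0,0,0],[0,0,0],[0,0,0],[0,0,0],[0,0,0],[0,0,0],[0,0,0]])

```text
time_s: 4.97
position: [0.4824, 0.2317, 0.2749]
tool_rot: [[-0.057, 0.998, -0.009], [0.998, 0.057, 0.001], [0.002, -0.009, -1.0]]
ft_force: [-28.3, -0.5, 26.6]
grip_width: 0.0107
```

```bash
python3 - <<'E'
from h import *
o=observe();print(o['time_s'],o['position'].round(4),o['ft_force'].round(1),o['wrist_torque'].round(2),o['grip_width'])
snap('side','d3')
E
```

```text
4.9667 [0.4824 0.2317 0.2749] [-28.3  -0.5  26.6] [-0.04  4.97 -0.01] 0.010650738985021129
```

View pics/d3.png

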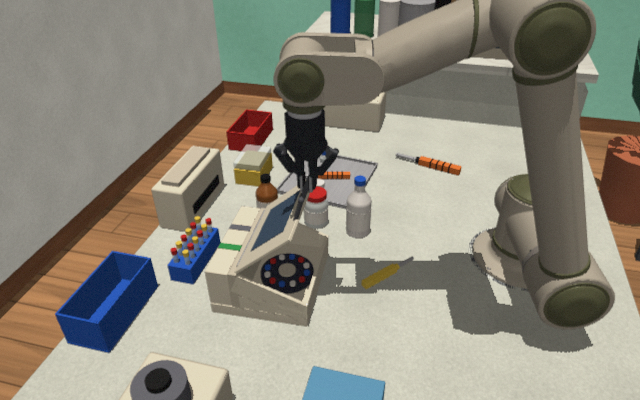

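The force is about 38 N outward along the radius, so my arc is a few mm too tight. I'm easing it outward as I continue.

jog_arm(travel=[[0.0091,0.0007,0.0101],[0.0096,0.0007,0.0093],[0.0121,0.0007,0.0065],[0.0125,0.0007,0.0056],[0,0,0]], dr=[[0,0,0],[0,0,0],[0,0,0],[0,0,0],[0,0,0]])

```text
time_s: 5.43
position: [0.5312, 0.2345, 0.3059]
tool_rot: [[-0.056, 0.998, 0.002], [0.998, 0.056, 0.003], [0.003, 0.002, -1.0]]
ft_force: [-4.2, 2.6, 12.7]
grip_width: 0.0105
```

jog_arm(travel=[[0.0129,0.0008,0.0055],[0.0132,0.0008,0.0045],[0.0134,0.0008,0.0032],[0.0136,0.0008,0.002],[0.0137,0.0008,0.0011],[0.0137,0.0008,0.0001],[0,0,0]], dr=[[0,0,0],[0,0,0],[0,0,0],[0,0,0],[0,0,0],[0,0,0],[0,0,0]])

```text
time_s: 6.02
position: [0.6127, 0.2391, 0.321]
tool_rot: [[-0.056, 0.998, 0.003], [0.998, 0.056, 0.002], [0.002, 0.003, -1.0]]
ft_force: [1.2, 2.5, 7.0]
grip_width: 0.0105
```

jog_arm(travel=[[0.0137,0.0008,-0.0008],[0.0136,0.0008,-0.0018],[0,0,0],[0,0,0]], dr=[[0,0,0],[0,0,0],[0,0,0],[0,0,0]])

```text
time_s: 6.35
position: [0.6393, 0.2405, 0.3179]
tool_rot: [[-0.056, 0.998, 0.003], [0.998, 0.056, 0.002], [0.002, 0.003, -1.0]]
ft_force: [3.5, 2.9, 3.2]
grip_width: 0.0108
```

```bash
python3 - <<'E'
from h import *
o=observe();print(o['time_s'],o['position'].round(4),o['ft_force'].round(1),o['wrist_torque'].round(2),o['grip_width'])
snap('side','d4')
E
```

```text
6.35 [0.6393 0.2405 0.3179] [3.5 2.9 3.2] [ 0.34 -0.66  0.09] 0.010845821398954911
```

View pics/d4.png

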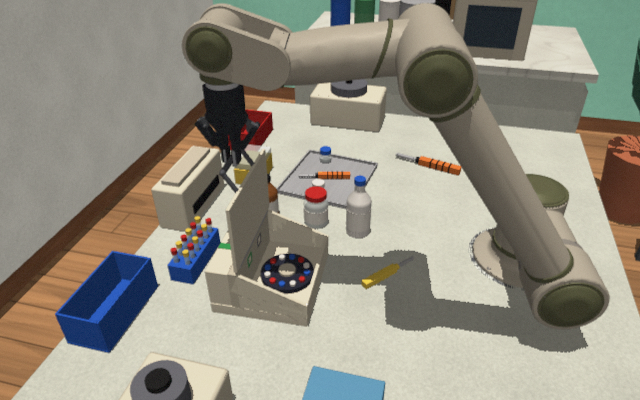

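jog_arm(travel=[[0.008,0.0005,-0.0015],[0.006,0.0003,-0.0012],[0,0,0]], dr=[[0,0,0],[0,0,0],[0,0,0]])

```text
time_s: 6.65
position: [0.65, 0.2412, 0.316]
tool_rot: [[-0.056, 0.998, -0.006], [0.998, 0.056, 0.0], [0.0, -0.006, -1.0]]
ft_force: [-14.7, -0.5, 8.8]
grip_width: 0.0105
```

jog_arm(travel=[[0.004,0,-0.001],[0,0,0],[0,0,0]], dr=[[0,0,0],[0,0,0],[0,0,0]])

```text
time_s: 6.9
position: [0.6503, 0.2412, 0.316]
tool_rot: [[-0.057, 0.998, -0.013], [0.998, 0.057, -0.001], [-0.001, -0.013, -1.0]]
ft_force: [-34.4, -4.3, 13.6]
grip_width: 0.0104
```

It's firmly at the stop (−34 N, no movement). I'm relaxing, opening and rising.

jog_arm(travel=[[-0.005,0,0],[0,0,0]], dr=[[0,0,0],[0,0,0]])

```text
time_s: 7.07
position: [0.6499, 0.2411, 0.316]
tool_rot: [[-0.056, 0.998, 0.001], [0.998, 0.056, 0.001], [0.001, 0.001, -1.0]]
ft_force: [-6.6, 0.7, 10.8]
grip_width: 0.0102
```

jog_arm(travel=[[0,0,0],[0,0,0],[0,0,0],[0,0,0],[0,0,0.012],[0,0,0.02],[0,0,0.02],[0,0,0.02],[0,0,0]], dr=[[0,0,0],[0,0,0],[0,0,0],[0,0,0],[0,0,0],[0,0,0],[0,0,0],[0,0,0],[0,0,0]], jaw=0.036)

```text
time_s: 7.82
position: [0.6515, 0.2406, 0.3897]
tool_rot: [[-0.055, 0.998, 0.006], [0.998, 0.055, 0.001], [0.001, 0.006, -1.0]]
ft_force: [-0.7, 0.7, 1.0]
grip_width: 0.0362
```

```bash
python3 - <<'E'
from h import *
o=observe();print(o['time_s'],o['position'].round(4),o['ft_force'].round(1),o['q'].round(1),o['grip_width'])
snap('side','d5');snap('scene','s5')
for n in 'ds':
    g=load(n+'5')['color'][100:300,150:500] if n=='d' else load(n+'5')['color'][40:260,250:500]
    cv2.imwrite('pics/c5'+n+'.png',cv2.resize(g[:,:,::-1],None,fx=2.2,fy=2.2))
E
```

```text
7.8167 [0.6515 0.2406 0.3897] [-0.7  0.7  1. ] [ 10.5  37.8  21.2  -0.  120.7   7.4] 0.036220414662826744
```

View pics/c5d.png

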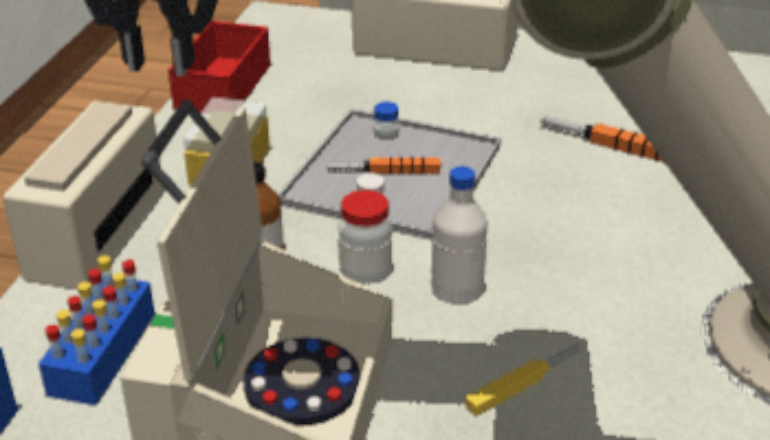

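View pics/c5s.png

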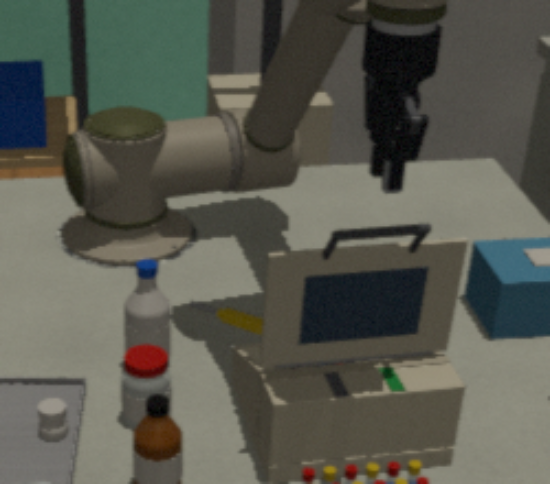

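The lid stands open by itself. I'm going to the tray and turning so the tool's x points to the stylus's tail, which keeps the camera side away from the lid later.

jog_arm(travel=[[-0.005,-0.0237,0],[-0.005,-0.0237,0],[-0.005,-0.0237,0],[-0.005,-0.0237,0],[-0.005,-0.0237,0],[-0.005,-0.0237,0],[-0.005,-0.0237,0],[-0.005,-0.0237,0],[-0.005,-0.0237,-0.0155],[-0.005,-0.0237,-0.0155],[-0.005,-0.0237,-0.0155],[-0.005,-0.0237,-0.0155],[-0.005,-0.0237,-0.0155],[-0.005,-0.0237,-0.0155],[-0.005,-0.0237,-0.0155],[-0.005,-0.0237,-0.0155],[-0.005,-0.0237,-0.0155],[-0.005,-0.0237,-0.0155],[-0.005,-0.0237,-0.0155],[-0.005,-0.0237,-0.0155]], dr=[[0,0,0.0886],[0,0,0.0886],[0,0,0.0886],[0,0,0.0886],[0,0,0.0886],[0,0,0.0886],[0,0,0.0886],[0,0,0.0886],[0,0,0.0886],[0,0,0.0886],[0,0,0.0886],[0,0,0.0886],[0,0,0.0886],[0,0,0.0886],[0,0,0.0886],[0,0,0.0886],[0,0,0.0886],[0,0,0.0886],[0,0,0.0886],[0,0,0.0886]], jaw=0.05)

```text
time_s: 9.58
position: [0.5498, -0.2339, 0.1976]
tool_rot: [[-0.966, -0.258, -0.002], [-0.258, 0.966, 0.002], [0.002, 0.002, -1.0]]
ft_force: [-0.2, -0.3, -0.0]
grip_width: 0.0496
```

jog_arm(travel=[[0,0,0],[0,0,0]], dr=[[0,0,0],[0,0,0]])

```text
time_s: 9.75
position: [0.55, -0.2336, 0.1978]
tool_rot: [[-0.968, -0.25, -0.003], [-0.25, 0.968, 0.003], [0.003, 0.003, -1.0]]
ft_force: [0.8, 0.1, 0.8]
grip_width: 0.0499
```

```bash
python3 - <<'E'
from h import *
o=observe();print(o['time_s'],o['position'].round(4),o['tool_rot'].round(3).tolist(),o['q'].round(1))
g=snap('wrist','w6')
E
```

```text
9.75 [ 0.55   -0.2336  0.1978] [[-0.968, -0.25, -0.003], [-0.25, 0.968, 0.003], [0.003, 0.003, -1.0]] [ -34.4   28.1   69.5    0.    82.6 -138.9]
```

View pics/w6.png

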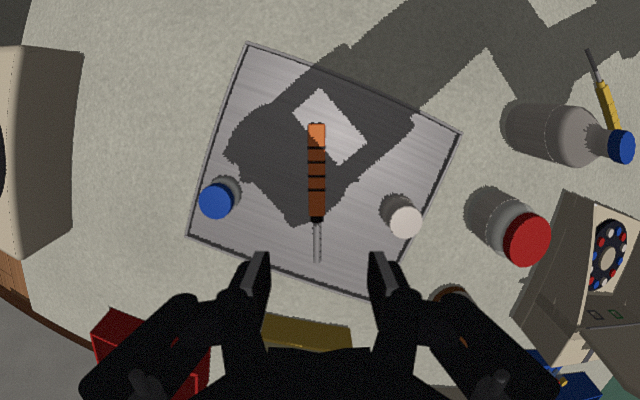

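The wrist picture shows the stylus tail end at (316,123), the collar at (316,219) and the tip at (317,262). Green and grey button recesses are at (614,312) and (596,314).

```bash
python3 - <<'E'
from h import *
g=load('w6')
ta=atz(g,316.5,123.5,.022,True);co=atz(g,317,217,.022,True);ti=atz(g,317.5,262,.0135,True)
print(ta,co,ti); v=ti-ta;print(np.hypot(*v[:2]),np.degrees(np.arctan2(v[1],v[0])),np.hypot(*(co-ta)[:2]))
u=v[:2]/np.hypot(*v[:2]); print('grip pt from tail 66mm',ta[:2]+.066*u)
print('from tip 94', ti[:2]-.094*u)
c=g['color'][100:290,230:430,::-1];cv2.imwrite('pics/c6.png',cv2.resize(c,None,fx=3,fy=3))
E
```

```text
[ 0.48678038 -0.25089401  0.022     ] [ 0.58372866 -0.22538964  0.022     ] [ 0.64125444 -0.21001671  0.0135    ]
0.15979107558870193 14.822011994298908 0.10024689916324384
grip pt from tail 66mm [ 0.55058425 -0.23401007]
from tip 94 [ 0.55038227 -0.23406352]
```

View pics/c6.png

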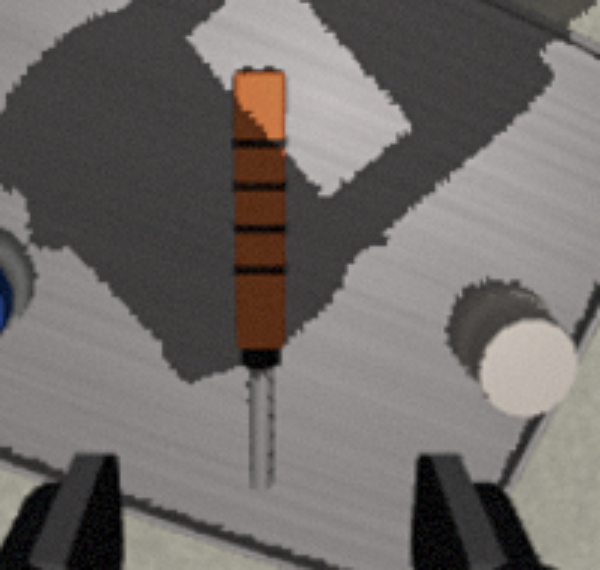

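Measured length is 159.8 mm, so this is the right stylus, and the grip point is within 1 mm of the TCP. I'm descending.

jog_arm(travel=[[0,0,-0.02],[0,0,-0.02],[0,0,-0.02],[0,0,-0.02],[0,0,-0.02],[0,0,-0.02],[0,0,-0.02],[0,0,-0.02],[0,0,-0.015],[0,0,-0.01],[0,0,-0.006],[0,0,0],[0,0,0]], dr=[[0,0,0.005],[0,0,0],[0,0,0],[0,0,0],[0,0,0],[0,0,0],[0,0,0],[0,0,0],[0,0,0],[0,0,0],[0,0,0],[0,0,0],[0,0,0]])

```text
time_s: 10.88
position: [0.5516, -0.2332, 0.0096]
tool_rot: [[-0.966, -0.258, 0.001], [-0.258, 0.966, -0.001], [-0.001, -0.001, -1.0]]
ft_force: [0.1, -0.5, 0.8]
grip_width: 0.0501
```

jog_arm(travel=[[0,0,0],[0,0,0],[0,0,0],[0,0,0],[0,0,0],[0,0,0]], dr=[[0,0,0],[0,0,0],[0,0,0],[0,0,0],[0,0,0],[0,0,0]], jaw=0, newtons=60)

```text
time_s: 11.38
position: [0.5516, -0.2337, 0.01]
tool_rot: [[-0.966, -0.258, 0.002], [-0.258, 0.966, -0.001], [-0.001, -0.001, -1.0]]
ft_force: [-0.9, 0.5, 6.3]
grip_width: 0.0161
```

```bash
python3 - <<'E'
from h import *
o=observe();print(o['time_s'],o['position'].round(4),o['tool_rot'].round(3).tolist(),o['ft_force'].round(1))
g=snap('wrist','w7')
E
```

```text
11.3833 [ 0.5516 -0.2337  0.01  ] [[-0.966, -0.258, 0.002], [-0.258, 0.966, -0.001], [-0.001, -0.001, -1.0]] [-0.9  0.5  6.3]
```

View pics/w7.png

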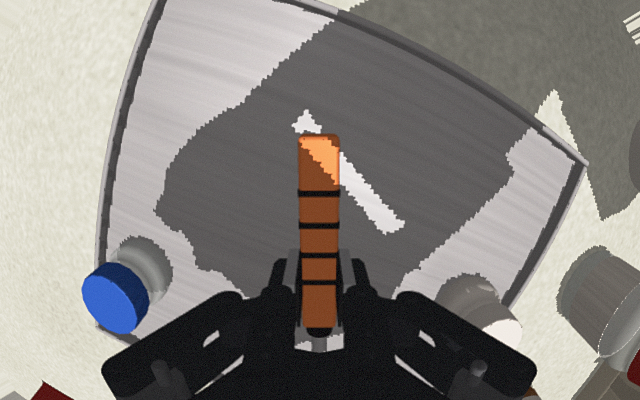

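Gripped. I'm lifting straight up and checking from the side.

jog_arm(travel=[[0,0,0.006],[0,0,0.012],[0,0,0.02],[0,0,0.03],[0,0,0.03],[0,0,0.03],[0,0,0.03],[0,0,0.03],[0,0,0.03],[0,0,0.03],[0,0,0]], dr=[[0,0,0],[0,0,0],[0,0,0],[0,0,0],[0,0,0],[0,0,0],[0,0,0],[0,0,0],[0,0,0],[0,0,0],[0,0,0]])

```text
time_s: 12.35
position: [0.5524, -0.2341, 0.2637]
tool_rot: [[-0.966, -0.258, 0.009], [-0.258, 0.966, -0.006], [-0.007, -0.008, -1.0]]
ft_force: [0.4, -1.1, -0.1]
grip_width: 0.0163
```

```bash
python3 - <<'E'
from h import *
o=observe();print(o['time_s'],o['position'].round(4),o['tool_rot'].round(3).tolist(),o['ft_force'].round(1),o['wrist_torque'].round(2),o['grip_width'])
snap('side','d8');snap('scene','s8');snap('wrist','w8')
P=o['position'];print(proj(load('d8'),P),proj(load('s8'),P))
for n,b in(('d8',proj(load('d8'),P)),('s8',proj(load('s8'),P))):
    u,v=map(int,b);c=load(n)['color'][max(0,v-50):v+50,max(0,u-75):u+75,::-1];cv2.imwrite('pics/c'+n+'.png',cv2.resize(c,None,fx=5,fy=5,interpolation=cv2.INTER_CUBIC));print(n,max(0,u-75),max(0,v-50))
E
```

```text
12.35 [ 0.5524 -0.2341  0.2637] [[-0.966, -0.258, 0.009], [-0.258, 0.966, -0.006], [-0.007, -0.008, -1.0]] [ 0.4 -1.1 -0.1] [-0.03 -0.04 -0.02] 0.016345764353757012
(np.float64(329.1014396728144), np.float64(100.3522600399445)) (np.float64(231.1738053933838), np.float64(158.66761555787198))
d8 254 50
s8 156 108
```

View pics/cd8.png

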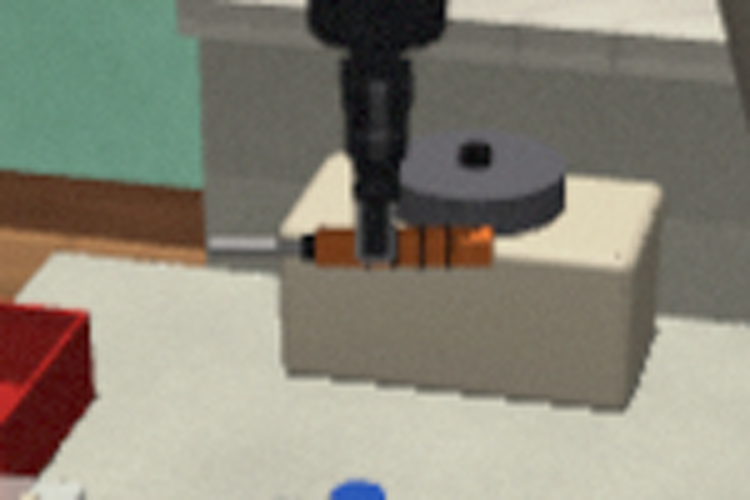

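View pics/cs8.png

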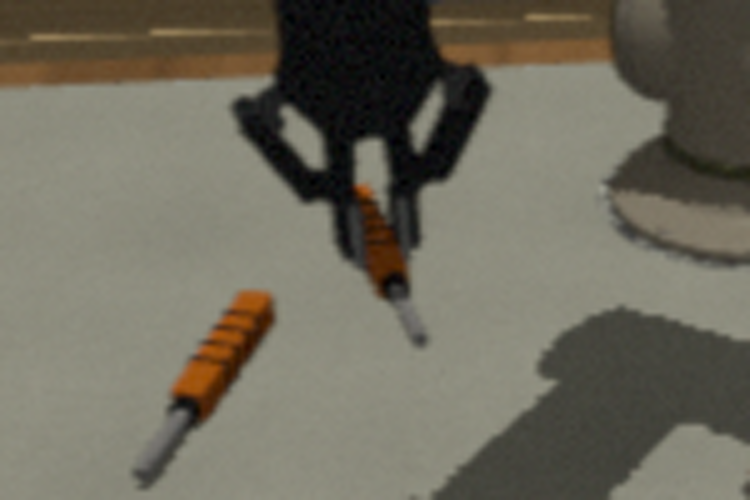

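View pics/w8.png

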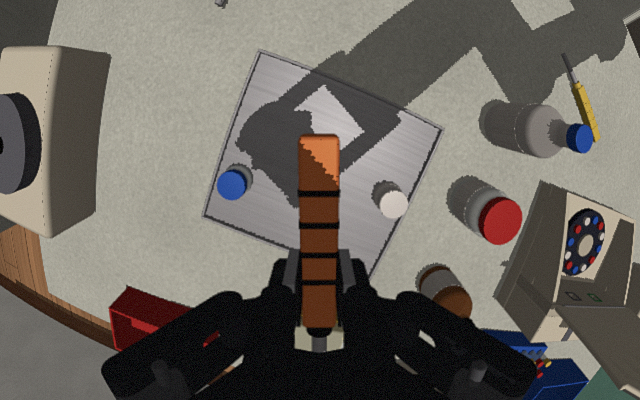

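```bash
python3 - <<'E' | tail -12
from fit import *
o=observe();P=o['position'];Rt=o['tool_rot']
d8,s8,w8=load('d8'),load('s8'),load('w8')
def tri(obs):
    f=lambda X:np.concatenate([np.array(proj(g,X,w))-p for g,p,w in obs]); s=least_squares(f,[.6,0,.1]);return s.x,s.fun.round(1)
X,r=tri([(d8,un((209,243),(254,50),5),0),(s8,un((422,343),(156,108),5),0)]);print('tip',X,r,'tool',(Rt.T@(X-P)).round(4))
print('green recess pred side',proj(d8,bar(x,(.05,.035,.095))),'grey',proj(d8,bar(x,(.05,-.035,.095))))
print('wrist',proj(w8,bar(x,(.05,.035,.095)),1),proj(w8,bar(x,(.05,-.035,.095)),1))
c=d8['color'][225:290,220:300,::-1];cv2.imwrite('pics/c8b.png',cv2.resize(c,None,fx=9,fy=9,interpolation=cv2.INTER_CUBIC))
c=w8['color'][260:330,540:640,::-1];cv2.imwrite('pics/c8w.png',cv2.resize(c,None,fx=7,fy=7,interpolation=cv2.INTER_CUBIC))
E
```

```text
amber S [ 0.677 -0.01   0.13 ]
jar S [ 0.539 -0.011  0.1  ]
tall D [0.413 0.008 0.17 ]
jar D [ 0.531 -0.009  0.1  ]
amber D [ 0.669 -0.001  0.13 ]
blue [ 0.584 -0.333  0.049]
white [ 0.56  -0.136  0.049]
blue [ 0.591 -0.34   0.049]
white [ 0.562 -0.142  0.049]
tip [ 0.64589136 -0.2090144   0.26762595] [-0.7  1.1 -0.6 -0.9] tool [-0.0981 -0.0012 -0.0112]
green recess pred side (np.float64(250.24575315120563), np.float64(259.528606910851)) grey (np.float64(259.4337726200135), np.float64(239.90306392911575))
wrist (np.float64(594.1317304886379), np.float64(297.8163998671974)) (np.float64(572.8121625012186), np.float64(296.55440054893677))
```

View pics/c8b.png

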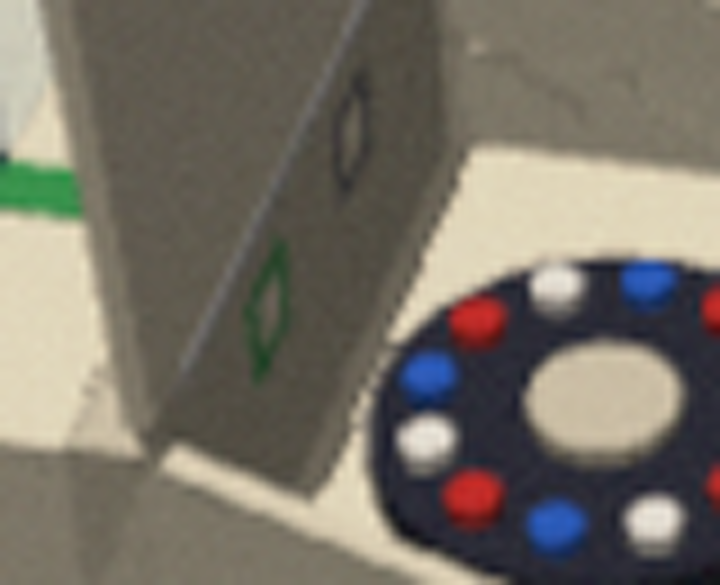

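View pics/c8w.png

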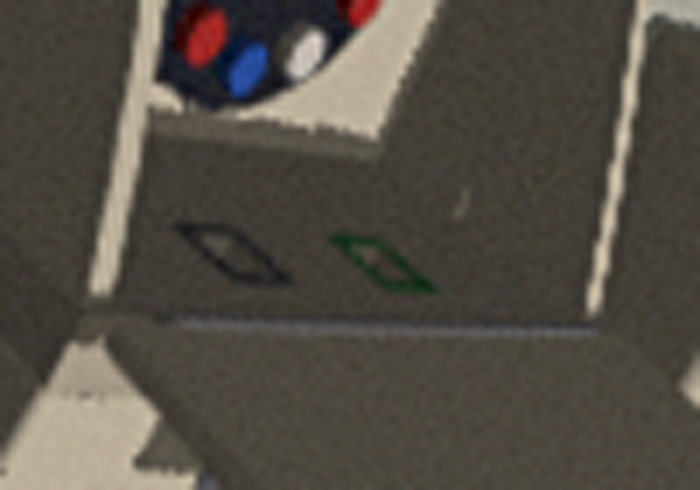

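```bash
python3 - <<'E'
from h import *
o=observe();print(o['time_s'],o['position'].round(4),o['tool_rot'].round(3).tolist(),o['q'].round(1),o['qvel'].round(2))
E
```

```text
12.5 [ 0.5508 -0.2332  0.2565] [[-0.966, -0.258, -0.001], [-0.258, 0.966, 0.001], [0.001, 0.001, -1.0]] [ -34.3   25.9   63.5    0.    90.7 -139.2] [ 0.03  1.25  1.27 -0.   -0.18  0.06]
```

jog_arm(travel=[[-0.007,0.0313,0],[-0.007,0.0313,0],[-0.007,0.0313,0],[-0.007,0.0313,0],[-0.007,0.0313,0],[-0.007,0.0313,0],[-0.007,0.0313,0],[-0.007,0.0313,0],[-0.007,0.0313,0],[-0.007,0.0313,0],[-0.007,0.0313,0],[-0.007,0.0313,0],[-0.007,0.0313,0],[-0.007,0.0313,0],[-0.007,0.0313,0],[-0.007,0.0313,0],[0,0,0],[0,0,0],[0,0,0]], dr=[[0,0,-0.0127],[0,0,-0.0127],[0,0,-0.0127],[0,0,-0.0127],[0,0,-0.0127],[0,0,-0.0127],[0,0,-0.0127],[0,0,-0.0127],[0,0,-0.0127],[0,0,-0.0127],[0,0,-0.0127],[0,0,-0.0127],[0,0,-0.0127],[0,0,-0.0127],[0,0,-0.0127],[0,0,-0.0127],[0,0,0],[0,0,0],[0,0,0]])

```text
time_s: 14.08
position: [0.4389, 0.267, 0.2559]
tool_rot: [[-0.998, -0.058, -0.002], [-0.058, 0.998, -0.001], [0.002, -0.001, -1.0]]
ft_force: [-0.1, 0.5, -0.7]
grip_width: 0.0164
```

```bash
python3 - <<'E'
from h import *
o=observe();print(o['time_s'],o['position'].round(4),o['tool_rot'].round(3).tolist(),o['q'].round(1))
snap('wrist','w9')
E
```

```text
14.0833 [0.4389 0.267  0.2559] [[-0.998, -0.058, -0.002], [-0.058, 0.998, -0.001], [0.002, -0.001, -1.0]] [ 18.1  17.2  77.2  -0.   85.7 -75.2]
```

View pics/w9.png

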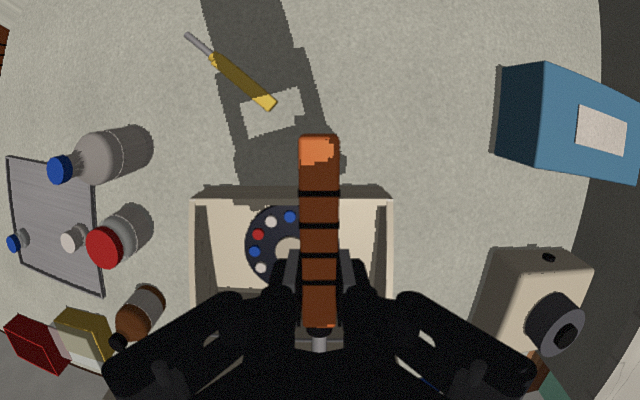

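```bash
python3 - <<'E' | tail -4
from fit import *
g=load('w9')
for y in(-.12,.12):print(proj(g,T(x,(-.1,y,.065)),1))
print(atz(g,191,200,.065,1),atz(g,393,199,.065,1))
c=g['color'][170:320,170:410,::-1];cv2.imwrite('pics/c9.png',cv2.resize(c,None,fx=3.3,fy=3.3,interpolation=cv2.INTER_CUBIC))
print(T(x,(-.1,-.12,.065)),T(x,(-.1,.12,.065)))
E
```

```text
(np.float64(187.376667855855), np.float64(199.03206975622425))
(np.float64(392.0800032256252), np.float64(198.8001687530049))
[0.46721238 0.11709571 0.065     ] [0.45240333 0.35303496 0.065     ]
[0.46626513 0.11232855 0.065     ] [0.45223574 0.35191815 0.065     ]
```

View pics/c9.png

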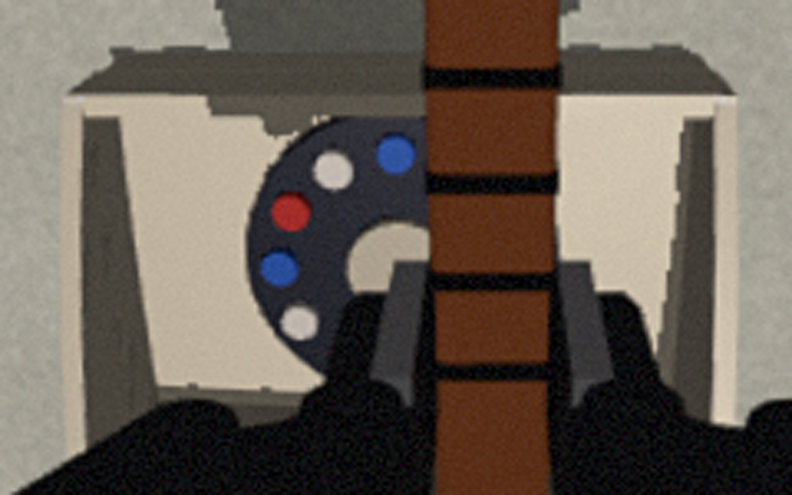

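jog_arm(travel=[[0.004,0.0005,-0.02],[0.004,0.0005,-0.02],[0.004,0.0005,-0.02],[0.004,0.0005,-0.02],[0.004,0.0005,-0.02],[0.004,0,-0.02],[0.004,0,-0.02],[0.004,0,-0.015],[0.002,0,-0.0095],[0,0,0],[0,0,0],[0,0,0],[0,0,0]], dr=[[0,0,0],[0,0,0],[0,0,0],[0,0,0],[0,0,0],[0,0,0],[0,0,0],[0,0,0],[0,0,0],[0,0,0],[0,0,0],[0,0,0],[0,0,0]])

```text
time_s: 15.22
position: [0.4735, 0.2699, 0.0935]
tool_rot: [[-0.998, -0.058, 0.002], [-0.058, 0.998, 0.001], [-0.002, 0.0, -1.0]]
ft_force: [-0.6, 0.2, -1.2]
grip_width: 0.0165
```

```bash
python3 - <<'E'
from h import *
o=observe();print(o['time_s'],o['position'].round(4),o['tool_rot'].round(3).tolist(),o['ft_force'].round(1))
snap('side','d10');snap('wrist','w10')
g=load('d10')
c=g['color'][200:310,210:350,::-1];cv2.imwrite('pics/c10.png',cv2.resize(c,None,fx=5.5,fy=5.5,interpolation=cv2.INTER_CUBIC))
E
```

```text
15.2167 [0.4735 0.2699 0.0935] [[-0.998, -0.058, 0.002], [-0.058, 0.998, 0.001], [-0.002, 0.0, -1.0]] [-0.6  0.2 -1.2]
```

View pics/c10.png

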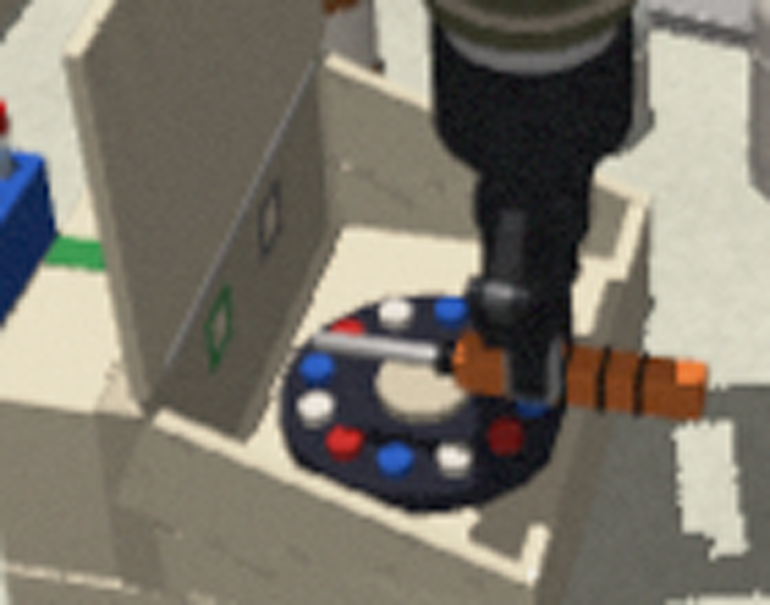

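View pics/w10.png

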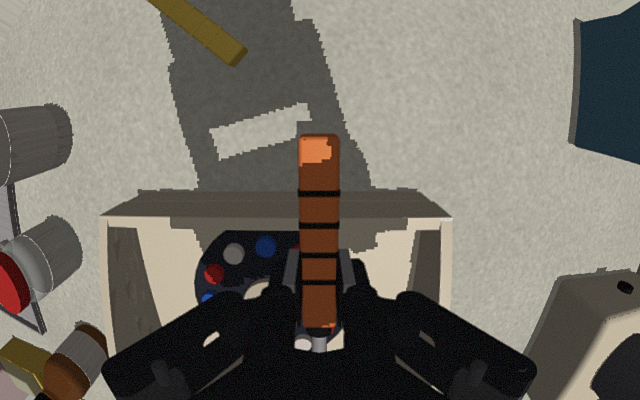

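```bash
python3 - <<'E' | tail -5
from fit import *
g=load('w10')
c=g['color'][190:240,90:470,::-1];cv2.imwrite('pics/c10w.png',cv2.resize(c,None,fx=2.1,fy=6,interpolation=cv2.INTER_CUBIC))
for y in(-.12,.12):print(proj(g,T(x,(-.1,y,.065)),1))
print(atz(g,101,216,.065,1),atz(g,452,217,.065,1))
# tip & recess projections in side view
d=load('d10');o=observe();P=o['position'];Rt=o['tool_rot']
print(P,proj(d,P+Rt@np.array([-.094,0,-.0035])),un((320,340),(210,200),5.5))
print(proj(d,T(x,(.05,.035,.095))),un((219,328),(210,200),5.5))
E
```

```text
(np.float64(96.60672677292868), np.float64(215.99246798728404))
(np.float64(451.1213337333611), np.float64(217.3096986674816))
[0.46594424 0.11679125 0.065     ] [0.45200352 0.35249638 0.065     ]
[0.47337934 0.26999454 0.09324962] (np.float64(267.0078350922749), np.float64(261.76639202854096)) (267.77272727272725, 261.4090909090909)
(np.float64(250.24575315120563), np.float64(259.528606910851)) (249.4090909090909, 259.22727272727275)
```

View pics/c10w.png

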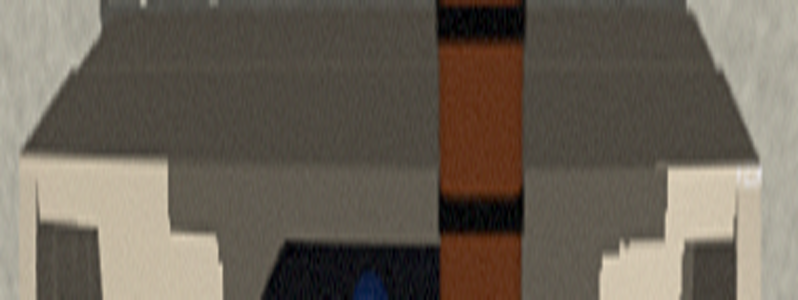

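The axis lines up with the green recess at crop (219,328), about 1 mm high. The wrist view confirms y. I'm advancing along the unit's +x, 1 mm lower.

jog_arm(travel=[[0.01,0.0006,-0.001],[0.01,0.0006,0],[0.008,0.0005,0],[0.005,0.0003,0],[0,0,0],[0,0,0]], dr=[[0,0,0],[0,0,0],[0,0,0],[0,0,0],[0,0,0],[0,0,0]])

```text
time_s: 15.82
position: [0.5062, 0.2719, 0.0912]
tool_rot: [[-0.998, -0.058, -0.0], [-0.058, 0.998, -0.0], [0.0, -0.0, -1.0]]
ft_force: [0.0, -0.1, -1.2]
grip_width: 0.016
```

```bash
python3 - <<'E'
from h import *
o=observe();print(o['time_s'],o['position'].round(4),o['ft_force'].round(1))
snap('side','d11')
g=load('d11')
c=g['color'][230:290,220:310,::-1];cv2.imwrite('pics/c11.png',cv2.resize(c,None,fx=8,fy=8,interpolation=cv2.INTER_CUBIC))
E
```

```text
15.8167 [0.5062 0.2719 0.0912] [ 0.  -0.1 -1.2]
```

View pics/c11.png

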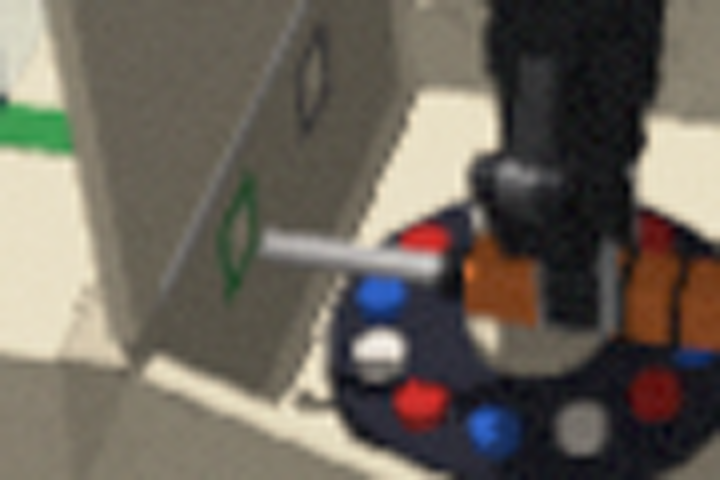

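The tip at (267,242) points at the recess centre (238,237). I'm continuing in.

jog_arm(travel=[[0.005,0.0003,0],[0.005,0.0003,0],[0.004,0.0002,0],[0,0,0],[0,0,0]], dr=[[0,0,0],[0,0,0],[0,0,0],[0,0,0],[0,0,0]])

```text
time_s: 16.28
position: [0.5204, 0.2727, 0.0913]
tool_rot: [[-0.998, -0.058, -0.0], [-0.058, 0.998, -0.0], [0.0, -0.0, -1.0]]
ft_force: [-0.1, 0.0, -1.2]
grip_width: 0.0162
```

jog_arm(travel=[[0.003,0.0002,0],[0,0,0],[0,0,0]], dr=[[0,0,0],[0,0,0],[0,0,0]])

```text
time_s: 16.53
position: [0.5232, 0.2729, 0.0914]
tool_rot: [[-0.998, -0.058, -0.0], [-0.058, 0.998, -0.0], [0.0, -0.0, -1.0]]
ft_force: [0.3, 0.9, -0.9]
grip_width: 0.0163
```

jog_arm(travel=[[0.003,0.0002,0],[0,0,0],[0,0,0]], dr=[[0,0,0],[0,0,0],[0,0,0]])

```text
time_s: 16.78
position: [0.5258, 0.2731, 0.0912]
tool_rot: [[-0.998, -0.058, -0.001], [-0.058, 0.998, -0.0], [0.001, -0.0, -1.0]]
ft_force: [-2.1, 0.1, -0.5]
grip_width: 0.0158
```

Contact: −2.1 N, matching the button's spring. I'm pressing on.

jog_arm(travel=[[0.003,0.0002,0],[0,0,0],[0,0,0]], dr=[[0,0,0],[0,0,0],[0,0,0]])

```text
time_s: 17.03
position: [0.5289, 0.2733, 0.0912]
tool_rot: [[-0.998, -0.058, -0.001], [-0.058, 0.998, -0.0], [0.001, -0.0, -1.0]]
ft_force: [-4.1, 0.1, -1.2]
grip_width: 0.0163
```

jog_arm(travel=[[0.003,0.0002,0],[0,0,0],[0,0,0]], dr=[[0,0,0],[0,0,0],[0,0,0]])

```text
time_s: 17.28
position: [0.5304, 0.2734, 0.0909]
tool_rot: [[-0.998, -0.058, -0.005], [-0.058, 0.998, -0.001], [0.005, -0.001, -1.0]]
ft_force: [-10.2, -1.1, 1.2]
grip_width: 0.0165
```

The force stepped to 10 N at the stop. I'm adding 1 mm and holding 0.6 s.

jog_arm(travel=[[0.001,0,0],[0,0,0],[0,0,0],[0,0,0],[0,0,0],[0,0,0],[0,0,0]], dr=[[0,0,0],[0,0,0],[0,0,0],[0,0,0],[0,0,0],[0,0,0],[0,0,0]])

```text
time_s: 17.87
position: [0.5304, 0.2734, 0.0908]
tool_rot: [[-0.998, -0.058, -0.007], [-0.058, 0.998, -0.001], [0.007, -0.001, -1.0]]
ft_force: [-14.0, -0.8, 1.9]
grip_width: 0.0166
```

```bash
python3 - <<'E'
from h import *
o=observe();print(o['time_s'],o['position'].round(4),o['ft_force'].round(1))
snap('side','d12')
g=load('d12')
c=g['color'][200:300,200:320,::-1];cv2.imwrite('pics/c12.png',cv2.resize(c,None,fx=6,fy=6,interpolation=cv2.INTER_CUBIC))
E
```

```text
17.8667 [0.5304 0.2734 0.0908] [-14.   -0.8   1.9]
```

View pics/c12.png

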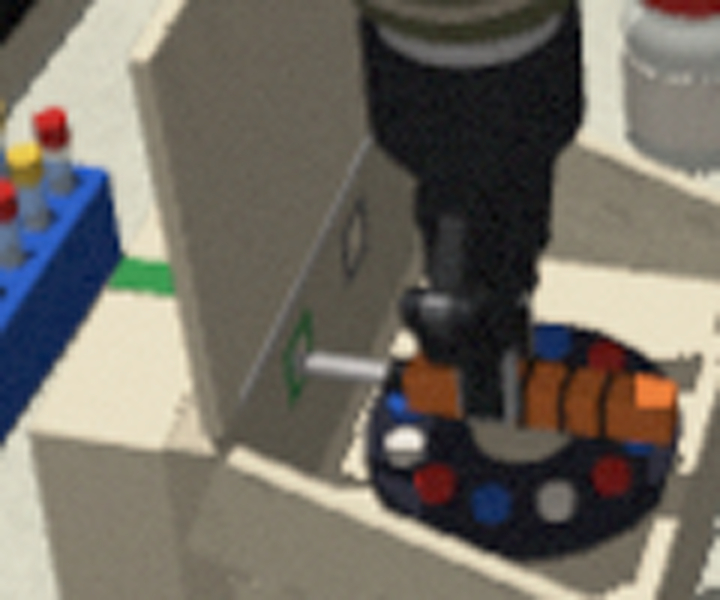

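About 18 mm of the rod is inside the green recess, and force and travel match a full press. I'm retracting along the axis, then rising.

jog_arm(travel=[[-0.006,-0.0004,0],[-0.01,-0.0006,0],[-0.014,-0.0008,0],[-0.02,-0.0012,0],[-0.02,-0.0012,0],[-0.015,-0.001,0.01],[0,0,0.03],[0,0,0.035],[0,0,0.035],[0,0,0.035],[0,0,0.02],[0,0,0],[0,0,0]], dr=[[0,0,0],[0,0,0],[0,0,0],[0,0,0],[0,0,0],[0,0,0],[0,0,0],[0,0,0],[0,0,0],[0,0,0],[0,0,0],[0,0,0],[0,0,0]])

```text
time_s: 19.0
position: [0.4488, 0.2684, 0.2572]
tool_rot: [[-0.998, -0.058, 0.003], [-0.058, 0.998, 0.001], [-0.003, 0.001, -1.0]]
ft_force: [-1.0, 0.2, -1.7]
grip_width: 0.0166
```

```bash
python3 - <<'E'
from h import *
o=observe();print(o['time_s'],o['position'].round(4),o['ft_force'].round(1),o['grip_width'])
snap('side','d13');snap('wrist','w13')
E
```

```text
19.0 [0.4488 0.2684 0.2572] [-1.   0.2 -1.7] 0.01658569167821718
```

View pics/d13.png

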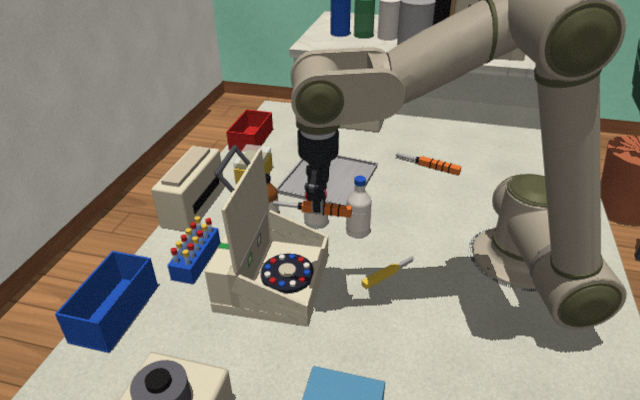

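View pics/w13.png

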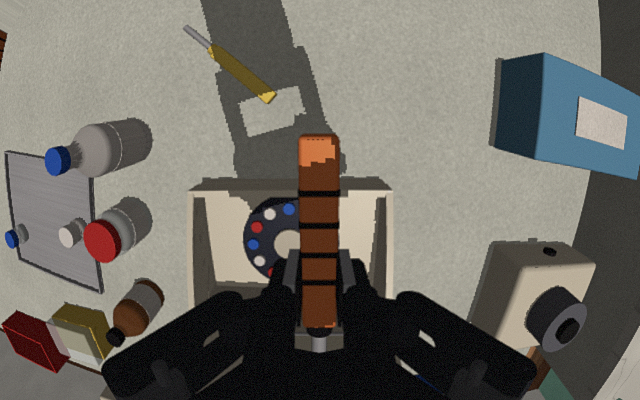

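The stylus is unchanged in the grip (tail at (318,135) as before) and the lid is still open. I'm returning to the tray.

jog_arm(travel=[[0.0064,-0.0314,0],[0.0064,-0.0314,0],[0.0064,-0.0314,0],[0.0064,-0.0314,0],[0.0064,-0.0314,0],[0.0064,-0.0314,0],[0.0064,-0.0314,0],[0.0064,-0.0314,0],[0.0064,-0.0314,0],[0.0064,-0.0314,0],[0.0064,-0.0314,0],[0.0064,-0.0314,0],[0.0064,-0.0314,0],[0.0064,-0.0314,0],[0.0064,-0.0314,0],[0.0064,-0.0314,0],[0,0,0],[0,0,0],[0,0,0]], dr=[[0,0,0.0127],[0,0,0.0127],[0,0,0.0127],[0,0,0.0127],[0,0,0.0127],[0,0,0.0127],[0,0,0.0127],[0,0,0.0127],[0,0,0.0127],[0,0,0.0127],[0,0,0.0127],[0,0,0.0127],[0,0,0.0127],[0,0,0.0127],[0,0,0.0127],[0,0,0.0127],[0,0,0],[0,0,0],[0,0,0]])

```text
time_s: 20.68
position: [0.5503, -0.2337, 0.2551]
tool_rot: [[-0.966, -0.258, -0.002], [-0.258, 0.966, 0.002], [0.001, 0.002, -1.0]]
ft_force: [-0.2, -0.6, -0.9]
grip_width: 0.0164
```

jog_arm(travel=[[0,0,-0.025],[0,0,-0.03],[0,0,-0.03],[0,0,-0.03],[0,0,-0.03],[0,0,-0.03],[0,0,-0.025],[0,0,-0.02],[0,0,0],[0,0,0],[0,0,0]], dr=[[0,0,0],[0,0,0],[0,0,0],[0,0,0],[0,0,0],[0,0,0],[0,0,0],[0,0,0],[0,0,0],[0,0,0],[0,0,0]])

```text
time_s: 21.6
position: [0.5513, -0.2339, 0.0379]
tool_rot: [[-0.966, -0.259, 0.002], [-0.259, 0.966, -0.001], [-0.001, -0.002, -1.0]]
ft_force: [-0.2, 0.1, -0.6]
grip_width: 0.0165
```

jog_arm(travel=[[0,0,-0.008],[0,0,-0.007],[0,0,-0.005],[0,0,-0.004],[0,0,-0.002],[0,0,0],[0,0,0],[0,0,0]], dr=[[0,0,0],[0,0,0],[0,0,0],[0,0,0],[0,0,0],[0,0,0],[0,0,0],[0,0,0]])

```text
time_s: 22.27
position: [0.5507, -0.2341, 0.0104]
tool_rot: [[-0.966, -0.258, 0.0], [-0.258, 0.966, -0.0], [-0.0, -0.0, -1.0]]
ft_force: [-0.4, -0.7, 0.4]
grip_width: 0.0164
```

jog_arm(travel=[[0,0,-0.001],[0,0,0],[0,0,0],[0,0,0]], dr=[[0,0,0],[0,0,0],[0,0,0],[0,0,0]])

```text
time_s: 22.6
position: [0.5507, -0.2342, 0.01]
tool_rot: [[-0.966, -0.258, 0.001], [-0.258, 0.966, -0.0], [-0.0, -0.001, -1.0]]
ft_force: [-1.9, 0.6, 5.3]
grip_width: 0.0163
```

Floor contact: 5 N at TCP z 0.010, the same as at the pick. I'm opening and rising.

jog_arm(travel=[[0,0,0],[0,0,0],[0,0,0],[0,0,0],[0,0,0],[0,0,0]], dr=[[0,0,0],[0,0,0],[0,0,0],[0,0,0],[0,0,0],[0,0,0]], jaw=0.05)

```text
time_s: 23.1
position: [0.5506, -0.2341, 0.0093]
tool_rot: [[-0.966, -0.258, -0.0], [-0.258, 0.966, 0.0], [0.0, 0.0, -1.0]]
ft_force: [0.0, 0.0, 0.3]
grip_width: 0.0498
```

jog_arm(travel=[[0,0,0.005],[0,0,0.01],[0,0,0.02],[0,0,0.03],[0,0,0.03],[0,0,0.03],[0,0,0.03],[0,0,0.03],[0,0,0],[0,0,0],[0,0,0],[0,0,0]], dr=[[0,0,0],[0,0,0],[0,0,0],[0,0,0],[0,0,0],[0,0,0],[0,0,0],[0,0,0],[0,0,0],[0,0,0],[0,0,0],[0,0,0]])

```text
time_s: 24.1
position: [0.5501, -0.2338, 0.1934]
tool_rot: [[-0.966, -0.258, -0.002], [-0.258, 0.966, 0.001], [0.001, 0.002, -1.0]]
ft_force: [-1.0, 0.3, -0.4]
grip_width: 0.0497
```

```bash
python3 - <<'E'
from h import *
o=observe();print(o['time_s'],o['position'].round(4),o['ft_force'].round(1),o['grip_width'])
snap('side','d14');snap('wrist','w14');snap('scene','s14')
E
```

```text
24.1 [ 0.5501 -0.2338  0.1934] [-1.   0.3 -0.4] 0.049717591669673926
```

View pics/d14.png

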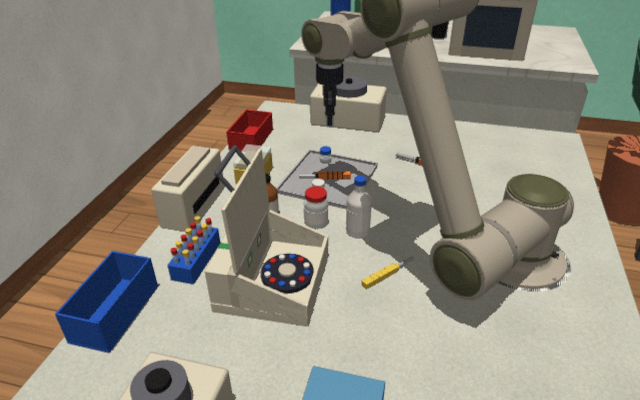

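View pics/w14.png

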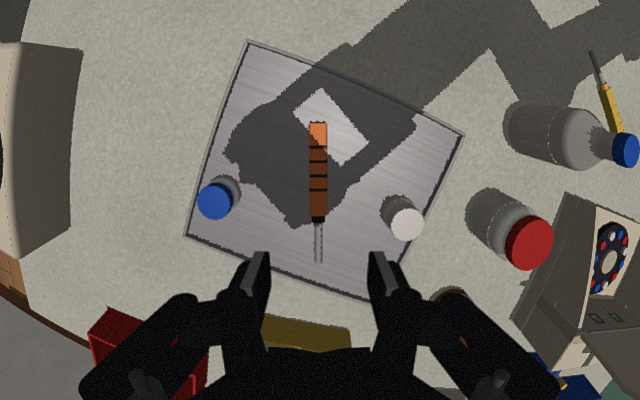

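View pics/s14.png

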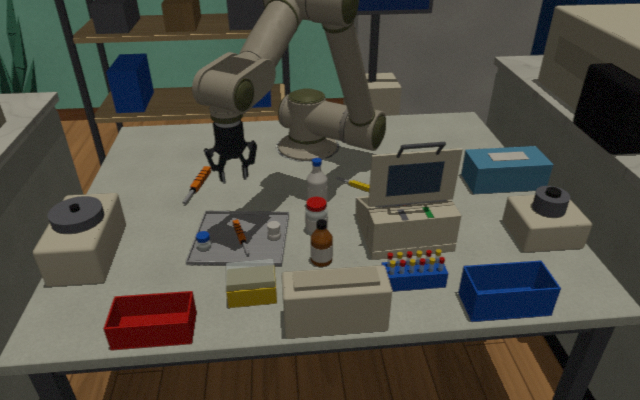

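The stylus lies flat in the tray where it started: wrist view tail (318,122), tip (318,262). The cover stands open, the bottles, pots, rack and box are in place, and the gripper is clear. I'm handing in.

```bash
python3 -c "
from rig import *
print(close_job())"
```

```text
the job is handed in; nothing more can be done
None
```

I carried out the whole job and handed it in at about 24 s of the 72 s allowed; the system gave no verdict.

- **Cover:** I swung it back by its bar until it pushed back with 34 N and moved no further. It stayed upright after release and in the last pictures. My arc was a few mm too tight partway through, with a peak of about 38 N at the wrist, so I eased it outward.
- **Green button:** I pressed it with the tip of the small orange stylus. The force rose from about 2 N to 4 N, then jumped at the end stop to 10 N and 14 N, over about 6 mm of travel. I held it there for more than half a second. The side view showed the rod inside the green recess, and nothing came near the grey button.
- **Stylus:** I lowered it to the tray floor, feeling 5 N of contact, and then let go. It lies flat where it started, inside the rim.
- **Surroundings:** By eye in the last pictures, the pots, bottles, rack and boxes are where they were, and the open gripper hangs clear.

**Disagreements between checks:** The cameras differed by about 1–2.5 mm on the unit's position. I settled this with the wrist view and a side-view check before pressing. I judged the button's travel and release from force and motion, not from a direct reading.

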